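# Turn the oiled board over against the drying panel

## Task

The top face of the small rectangular board is freshly oiled: without picking it up, push the board by its overhanging end against the near edge of the raised plywood panel until it tips up on end and flips over the edge, oiled face down, onto the panel. Then push it further on until all of it lies on the panel, flat and roughly square to that edge, with its rear end no more than about three centimetres in from it. Leave everything else where it is.

Things in the scene. Friction and masses are not known exactly. Their poses are not given: they have to be found in the camera images.
- board: Small footed serving board to turn over, pale wood, 0.10-0.17 kg: plate 100 (own x) x 140 (y) x 10 mm on two cleats 18 mm high along y (x = -18 to -6 and 38 to 50 mm), 28 mm high in all. Oiled face, with a dark inlaid rectangle, up at the start. Origin: middle of the cleats' foot plane; z to the oiled face; x towards the panel. Its robot-side end overhangs: 32 mm deep, 18 mm of air below.
- board_lip (a point): Middle of the lower corner of the overhanging end: x = -50 mm, 18 mm above the cleats' feet; the place to push. A sloping fingertip fits below it; about 5 N holds the board to the panel.
- board_lead (a point): Middle of the bottom corner of the opposite, square end (x = +50 mm, z = 0): the foot that meets the panel's edge and on which the board tips up. It is the rear end once the board is turned over.
- panel: Drying panel: plywood slab 220 (own x) x 400 (y) x 18 mm thick, screwed flat to the bench, square-edged. Origin: centre of its underside, at bench height; x points away from the robot (within 0.45 rad of straight ahead), z up. Its near side face (x = -110 mm) is an upright wall 18 mm high that stops the board and over which it is tipped.
- panel_edge (a point): Middle of the panel's near upper edge: x = -110 mm, y = 0, z = 18 mm on the panel; axes as the panel's.
- sanding_block: Cork sanding block 110 x 62 x 32 mm lying on the bench to the left of the board. Bystander, loose; origin at the centre of its underside.
- oil_jar: Closed amber glass jar, diameter 50, height 85 mm, standing on the panel's right end. Bystander, loose; origin at the centre of its underside.
- wax_tin: Low closed aluminium tin, diameter 72, height 35 mm, on the bench to the right of the board. Bystander, loose; origin at the centre of its underside.
- round_board: Round wooden board, diameter 80, 16 mm thick, lying on the panel's left end. Bystander, loose; origin at the centre of its underside.
- oil_brush: Flat brush lying on the bench at the left. Bystander, loose; origin at the centre of its underside.
- mallet: Wooden joiner's mallet lying on the bench at the right. Bystander, loose; origin at the centre of its underside.
- corner_l (a point): Left corner (x = +50, y = +70, z = 0 mm) of the board's leading end.
- corner_r (a point): Right corner (x = +50, y = -70, z = 0 mm) of the board's leading end.
Things that resemble listed ones, but are neither listed nor needed, are in the scene too. What is shaped like the board but grey, pink or purple is not meant.

How it is judged (in metres and radians):
On the way, in this order (a step that is already met when the one before it is completed fails the run):
1. the board stands tipped up on end, its leading end braced at the panel's near edge (angle between board's own z axis and vertical between 0.7 and 2 rad and x of board_lead in the frame of panel_edge between -0.045 and 0.02 m and height (world z) of board_lead below 0.045 m), for 0.1 s.
2. the board has gone over the edge and lies oiled face down on the panel (angle between board's own z axis and vertical above 3.04 rad and z of board in the frame of panel above 0.042 m), for 0.2 s.
At the end, for the whole second after the job is handed in: The board lies still, oiled face down and flat (within 0.1 rad) on the panel, wholly on it, its rear end 0 to 35 mm in from the panel's near edge, square to it within 0.35 rad, its middle within 130 mm sideways of the edge's middle (all of step 2 and x of board_lead in the frame of panel_edge between -0.003 and 0.035 m and y of board in the frame of panel_edge between -0.13 and 0.13 m and z of board in the frame of panel below 0.05 m and angle between the y axis of board and the y axis of panel, either way round below 0.35 rad and linear speed of board below 0.01 m/s and angular speed of board below 0.05 rad/s and x of each of corner_l, corner_r in the frame of panel_edge above -0.003 m); the robot touches nothing.
It fails at once if the board is lifted clear: both of its ends more than 40 mm above the bench while still right way up, or more than 75 mm in any pose ((angle between board's own z axis and vertical below 1.2 rad and height (world z) of each of board_lead, board_lip above 0.04 m) or height (world z) of each of board_lead, board_lip above 0.075 m).
It fails at once if a bystander is moved more than 20 mm (distance of any of sanding_block, oil_jar, wax_tin, round_board, oil_brush, mallet from where it was at the start of the episode above 0.02 m).
It also fails if it takes over 64 s, if anything falls off the work surface, if the arm or the gripper's body presses on something with over 40 N, if the wrist force passes 120 N, or if a joint passes its speed limit or range.

## Robot

A 7-joint arm with a two-finger parallel gripper is mounted at the origin on the work surface. World frame = base frame: x ahead of the robot, y to its left, z up, the work surface at z = 0. Lengths are in mm, angles in rad, forces in N, time in s.
With the tool pointing down it reaches from about 400 to 750 mm from the base axis. Payload 19.5 kg.
Tool frame: the origin (TCP) lies on the centre line of the jaws, within the pads' length; the fingertips stand 8 mm ahead of it and the grasp point (between the pads) lies 11 mm behind it; z points along the fingers, y is the direction in which the jaws open and shut (so a half turn about z gives the same grasp; the last joint's range is limited). The gripper opens to 85 mm and grips with 20 to 120 N. Pads are 22 mm wide; open, the fingers measure 114 mm over their backs; the gripper's body (76 mm by 85 mm) begins 54 mm behind the grasp point. The pads swing forward as they close: fully open they stand 13 mm farther back than shut.
Start: joints at [-1.149, 0.707, -0.028, 1.485, 0.022, 0.951, -0.075], TCP at [257.211, 514.236, 239.268] pointing down, gripper open.
Joint ranges: [-2.71, 2.71], [-0.32, 2.16], [-1.57, 1.52], [0, 2.45], [-1.46, 4.6], [0, 2.02], [-2.83, 2.83]. Speed limits (rad/s): [1.89, 1.89, 2.57, 2.57, 3.01, 3.01, 3.01].

## Interface

Orientations are given as a rotation vector (axis times angle).
In Python, from workcell import manip gives the robot as it stands.
- The arm moves only by the tool play_rows, never from a script. Its argument "deltas" is text: rows parted by semicolons, each of 5 numbers parted by spaces: the shift along the world's x, y, z in mm, then the turn about the world's z in units of 8 degrees (1.0 is 8 degrees), then the closure in counts, from 0 (fully open) to 255 (shut). In form: x y z yaw grip; .... A call has exactly 8 rows; each row is the pose to reach, as a shift and turn from the pose commanded when the call began; what a row does not reach only later rows make up. A row lasts 1/8 s, in which the tool goes at most 62.5 mm and 10.7 degrees, less where a joint would pass 70% of its speed; a pose out of reach is approached as far as the arm can. A call with a gripper value outside its range is refused whole. The fingers move at their own pace and stop on an object; "squeeze" is the grip in N (left out, the last holds). Time passes only in rows, so rows that repeat a pose let the fingers close, or fill a call up. It gives the time, the measured TCP pose, the force and the opening at its end, in the units of the state.
- manip.observe(): the state, without advancing time (a new reading comes with each control period).
- manip.camera(name): name is "scene" or "top"; returns a dict with "img" (420x560x3 uint8, red, green, blue), "z_map" (420x560 float32, mm along the optical axis (not along the pixel's ray), 0 where there is no reading), "mtx" (3x3 intrinsics, pixels), "D" ([k1, k2, p1, p2, k3] as OpenCV has them; the pictures are not rectified), "world_from_camera" (4x4, takes a point from camera to world coordinates). Camera axes: x right, y down, z forward; pixel columns grow to the right and rows downward; lengths in mm; the calibration is good to about 2 mm. A picture is of the moment at which its call begins.
- manip.job_done(): hands the job in, once; it reports no verdict.
The state is a dict: "time": time; "qpos": joint angles; "qvel": joint speeds; "effort": joint torques, N m; "ee_pos": TCP position; "eef_rot": TCP orientation; "contact_force": force on the tool from outside, world axes, zero at the start; "moment": the same for the moment, N m; "finger_gap": finger opening in mm.
Only numpy, scipy, OpenCV 4.12 (cv2) and the standard library are available. Lean on these libraries where they do the work, as an engineer would, in place of code of your own. Each camera call takes 0.05 s, during which the arm holds its last target.

## Working session

There is one attempt and no reset: what is moved stays moved. The work goes in short steps, Python scripts to look and compute and a tool call to move; the robot and the scene stay as the last step left them, time stands still between calls to the robot, and variables do not carry over. Pictures are saved under pics/ and viewed, and the job is handed in when it is done.

Besides the shell and the picture viewer there is one more tool, called after "Call:" by a JSON object that holds its "name" and its "arguments". play_rows: Moves the arm, as the interface text tells. Its arguments: {"type":"object","properties":{"deltas":{"type":"string"},"squeeze":{"type":"number"}},"required":["deltas"]}

```bash
ls; mkdir -p pics; python3 - <<'E'
from workcell import manip
import cv2,numpy as np
s=manip.observe(); print(s)
for n in ("scene","top"):
    c=manip.camera(n); cv2.imwrite(f"pics/{n}0.png",c["img"][:,:,::-1]); np.savez(f"{n}0.npz",**c)
    print(n,c["mtx"],c["D"],c["world_from_camera"])
E
```

```text
pics
{'time': 0.0, 'qpos': array([-1.14869245,  0.7071032 , -0.02762175,  1.48496481,  0.0219995 ,
        0.950882  , -0.07548921]), 'qvel': array([-6.95628224e-04, -1.00991065e-03, -2.15326281e-04,  8.02213777e-05,
        1.04772730e-03,  1.24455078e-03,  7.93565659e-04]), 'effort': array([ 3.21875532e-04, -8.83213663e+01,  1.23483896e+00, -2.36164230e+01,
        1.69447123e-02,  6.63448111e-03, -1.97341654e-05]), 'ee_pos': array([257.12020644, 514.04581105, 238.8353432 ]), 'eef_rot': array([-7.21958846e-01, -3.05729151e+00,  1.62252410e-03]), 'contact_force': array([1.02335467, 0.29085744, 0.52675038]), 'moment': array([ 0.01042971,  0.02609221, -0.02774941]), 'finger_gap': 85.37104622969444}
scene [[418.94137998   0.         271.53064803]
 [  0.         418.94137998 204.6780355 ]
 [  0.           0.           1.        ]] [-0.10890718  0.          0.          0.          0.        ] [[ 3.51289838e-01  7.23471399e-01 -5.94293348e-01  1.25633244e+03]
 [ 9.36128353e-01 -2.82322259e-01  2.09661269e-01 -2.62909260e+02]
 [-1.60983087e-02 -6.29986727e-01 -7.76439031e-01  9.08923242e+02]
 [ 0.00000000e+00  0.00000000e+00  0.00000000e+00  1.00000000e+00]]
top [[527.28166855   0.         276.43392709]
 [  0.         527.28166855 210.29126369]
 [  0.           0.           1.        ]] [0.0696358 0.        0.        0.        0.       ] [[-2.73911646e-02 -9.86798620e-01  1.59618943e-01  3.29873830e+02]
 [-9.99602818e-01  2.59803674e-02 -1.09190969e-02  7.62752586e+00]
 [ 6.62799096e-03 -1.59854632e-01 -9.87118314e-01  1.56203845e+03]
 [ 0.00000000e+00  0.00000000e+00  0.00000000e+00  1.00000000e+00]]
```

View pics/scene0.png

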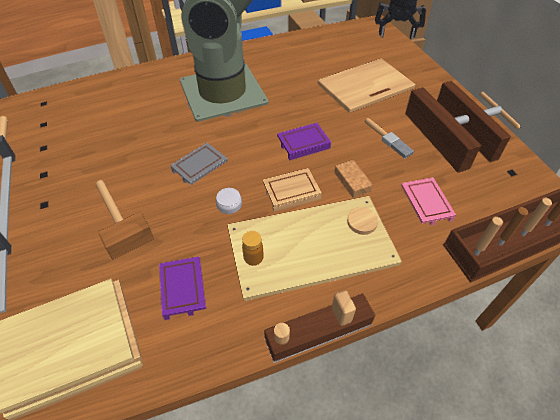

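View pics/top0.png

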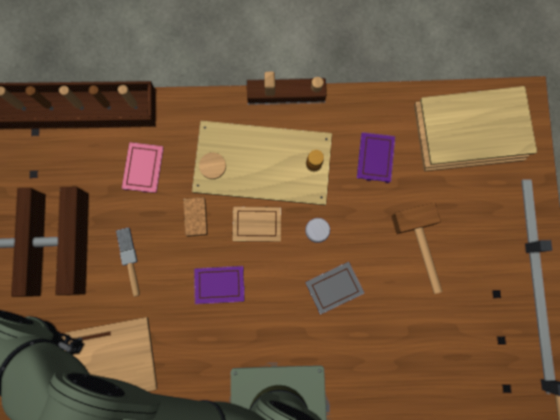

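```bash
cat > h.py <<'E'
import cv2,numpy as np
from workcell import manip
def world(c):
    h,w=c["z_map"].shape
    u,v=np.meshgrid(np.arange(w),np.arange(h))
    p=cv2.undistortPoints(np.stack([u,v],-1).reshape(-1,1,2).astype(np.float64),c["mtx"],c["D"]).reshape(h,w,2)
    z=c["z_map"].astype(float)
    P=np.dstack([p[...,0]*z,p[...,1]*z,z])
    T=c["world_from_camera"]
    return P@T[:3,:3].T+T[:3,3]
def pix(c,X):
    T=np.linalg.inv(c["world_from_camera"]); X=np.atleast_2d(X)
    r,_=cv2.Rodrigues(T[:3,:3])
    return cv2.projectPoints(X.astype(float),r,T[:3,3],c["mtx"],c["D"])[0].reshape(-1,2)
E
python3 - <<'E'
from h import *
c=dict(np.load("top0.npz")); W=world(c)
for n,(u,v) in dict(board=(257,224),boardrimL=(236,224),panel=(262,162),purple=(219,285),tin=(318,230),cork=(195,217),jar=(316,157),round=(213,165),grey=(335,288),bench=(257,260)).items(): print(n,W[v,u].round(1))
def rect(m,name):
    n,l,s,ct=cv2.connectedComponentsWithStats(m.astype(np.uint8))
    return n,l,s,ct
z=W[...,2]
for name,(a,b),(x0,x1,y0,y1) in (("board",(22,36),(190,300,200,280)),("panel",(11,25),(110,215,185,340))):
    m=np.zeros(z.shape,np.uint8); sub=(z>a)&(z<b); m[x0:x1,y0:y1]=sub[x0:x1,y0:y1]
    n,l,s,ct=cv2.connectedComponentsWithStats(m); k=1+np.argmax(s[1:,4]); 
    P=W[l==k]; r=cv2.minAreaRect(P[:,:2].astype(np.float32)); print(name,s[k],r,np.median(P[:,2]),cv2.boxPoints(r).round(1).tolist())
im=c["img"][:,:,::-1][180:310,170:350]; cv2.imwrite("pics/crop0.png",cv2.resize(im,None,fx=4,fy=4,interpolation=cv2.INTER_CUBIC))
c=dict(np.load("scene0.npz"));im=c["img"][:,:,::-1][110:240,200:380]; cv2.imwrite("pics/crop1.png",cv2.resize(im,None,fx=4,fy=4,interpolation=cv2.INTER_CUBIC))
W=world(c)
for (x0,x1,y0,y1),(a,b),name in (((160,215,255,330),(22,36),"board"),((190,300,225,405),(11,25),"panel")):
    z=W[...,2]; m=np.zeros(z.shape,np.uint8); sub=(z>a)&(z<b); m[x0:x1,y0:y1]=sub[x0:x1,y0:y1]
    n,l,s,ct=cv2.connectedComponentsWithStats(m); k=1+np.argmax(s[1:,4]); 
    P=W[l==k]; r=cv2.minAreaRect(P[:,:2].astype(np.float32)); print(name,s[k],r,np.median(P[:,2]),cv2.boxPoints(r).round(1).tolist())
E
```

```text
board [538.1  48.6  32.8]
boardrimL [540.  110.1  30.9]
panel [728.1  29.9  17.1]
purple [364.9 161.3  30.2]
tin [ 515.7 -129.1   32.4]
cork [563.1 228.9  35.5]
jar [ 716.1 -125.2  104.7]
round [716.7 174.7  39.6]
grey [ 347.4 -172.1   21.7]
bench [434.8  51.6   7. ]
board [ 233  207   47   35 1516] ((539.1979370117188, 52.051055908203125), (136.57606506347656, 101.3155288696289), 87.92474365234375) 29.064785550592546 [[486.1000061035156, -14.399999618530273], [587.2999877929688, -18.0], [592.2999877929688, 118.5], [491.0, 122.0999984741211]]
panel [ 192  120  140   85 8118] ((727.484375, 29.163253784179688), (399.9565124511719, 222.43780517578125), 82.97408294677734) 18.872466244269845 [[592.5999755859375, -155.6999969482422], [813.4000244140625, -182.89999389648438], [862.2999877929688, 214.0], [641.5999755859375, 241.1999969482422]]
board [ 263  168   59   39 1435] ((539.082763671875, 50.71285629272461), (142.3341064453125, 104.53678131103516), 87.78328704833984) 29.59481174396376 [[484.1000061035156, -18.399999618530273], [588.5999755859375, -22.399999618530273], [594.0999755859375, 119.80000305175781], [489.6000061035156, 123.80000305175781]]
panel [  227   196   174   104 10267] ((727.4971313476562, 29.109039306640625), (400.86993408203125, 226.29180908203125), 82.80865478515625) 19.288525486635535 [[590.2000122070312, -155.60000610351562], [814.7000122070312, -183.89999389648438], [864.7999877929688, 213.8000030517578], [640.2999877929688, 242.10000610351562]]
```

View pics/crop0.png

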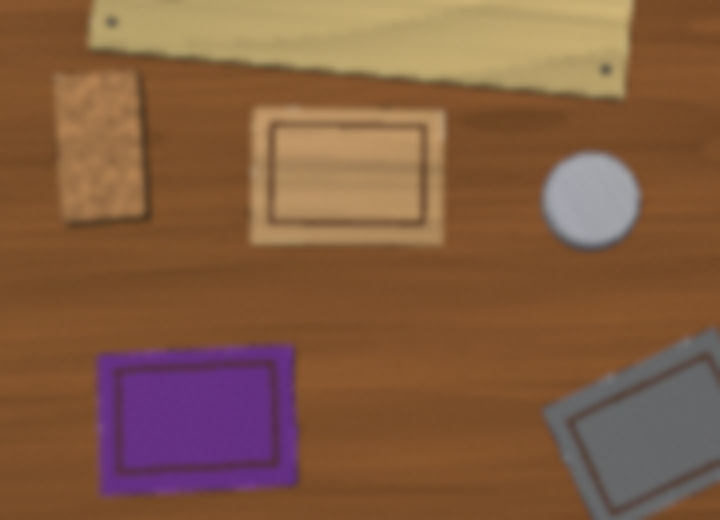

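View pics/crop1.png

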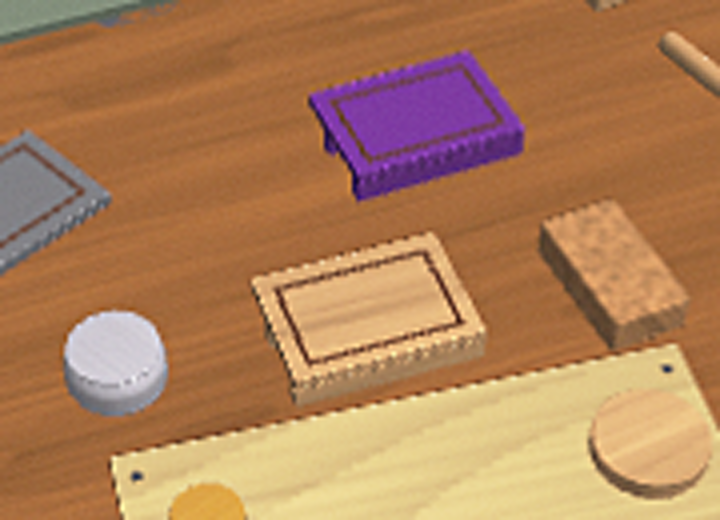

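Call:
{"name": "play_rows", "arguments": {"deltas": "12 -30 0 0.15 0; 35 -85 0 0.4 0; 60 -150 0 0.7 0; 85 -215 0 1.0 0; 110 -275 0 1.4 0; 130 -325 0 1.7 0; 145 -360 0 1.9 0; 150 -375 0 2.0 0"}}

```text
time: 1.1
ee_pos: [407.9, 136.6, 239.2]
eef_rot: [-0.294, -3.128, 0.001]
contact_force: [-0.4, -0.4, -0.0]
finger_gap: 85.4
```

Call:
{"name": "play_rows", "arguments": {"deltas": "8 -20 0 0.1 0; 18 -45 0 0.25 0; 25 -65 0 0.4 0; 31 -82 -20 0.45 0; 31 -82 -50 0.45 0; 31 -82 -80 0.45 0; 31 -82 -100 0.45 0; 31 -82 -100 0.45 0"}}

```text
time: 2.1
ee_pos: [437.7, 57.2, 138.4]
eef_rot: [-0.191, -3.134, 0.001]
contact_force: [-0.3, 0.0, 0.1]
finger_gap: 85.4
```

```bash
python3 - <<'E'
from h import *
from scipy.spatial.transform import Rotation as R
s=manip.observe(); print(s["time"],s["ee_pos"],s["contact_force"],s["finger_gap"],s["qpos"].round(2)); print(R.from_rotvec(s["eef_rot"]).as_matrix().round(3))
c=manip.camera("scene"); cv2.imwrite("pics/s1.png",cv2.resize(c["img"][:,:,::-1][80:260,180:400],None,fx=3.5,fy=3.3,interpolation=cv2.INTER_CUBIC)); np.savez("s1.npz",**c)
E
```

```text
2.1 [437.68023282  57.22849392 138.44187245] [-0.26956513  0.03722493  0.09945469] 85.42611303666024 [-0.12  0.7  -0.14  2.07  0.25  0.39  0.99]
[[-0.993  0.121 -0.002]
 [ 0.121  0.993 -0.001]
 [ 0.002 -0.001 -1.   ]]
```

View pics/s1.png

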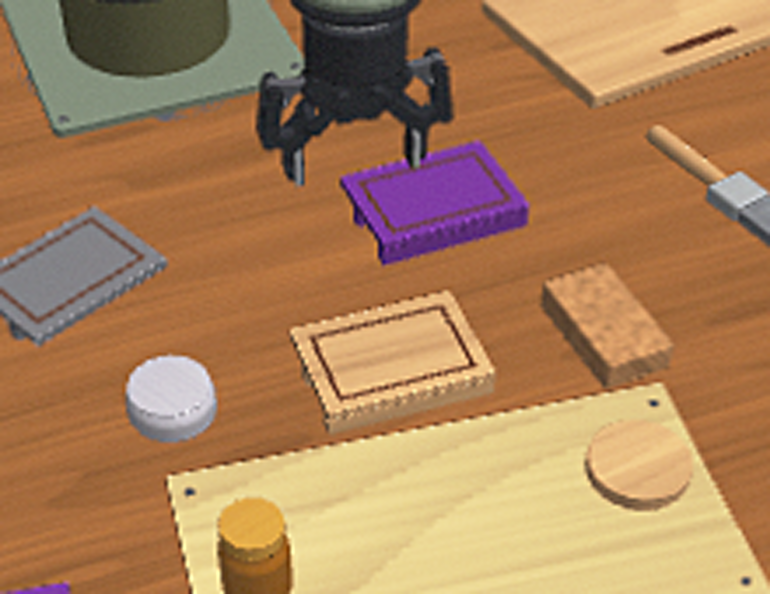

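Call:
{"name": "play_rows", "arguments": {"deltas": "0 0 -30 0 0; 0 0 -65 0 0; 0 0 -95 0 0; 0 0 -115 0 0; 0 0 -124 0 0; 5 -1 -127 0 0; 12 -2 -127 0 0; 15 -2 -127 0 0"}}

```text
time: 3.15
ee_pos: [454.2, 55.1, 12.9]
eef_rot: [0.192, 3.134, 0.0]
contact_force: [0.5, -0.2, 0.9]
finger_gap: 85.4
```

```bash
python3 - <<'E'
from h import *
c=manip.camera("scene"); cv2.imwrite("pics/s2.png",cv2.resize(c["img"][:,:,::-1][100:220,220:350],None,fx=6,fy=5,interpolation=cv2.INTER_CUBIC)); np.savez("s2.npz",**c)
s=manip.observe();print(s["ee_pos"],s["contact_force"])
E
```

```text
[454.22504109  55.11301732  12.81583355] [-0.83186498 -0.63840956 -0.18729147]
```

View pics/s2.png

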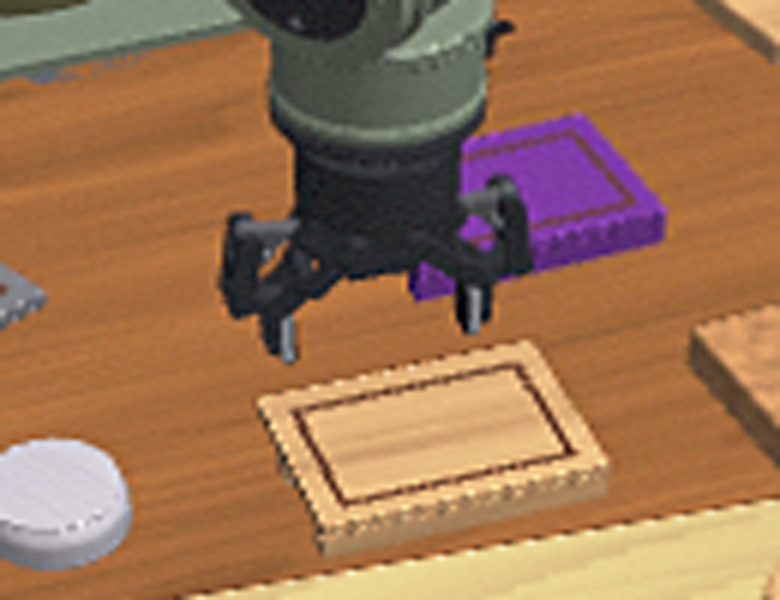

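```bash
python3 - <<'E'
from h import *
c=dict(np.load("s2.npz")); W=world(c)
g=c["img"].astype(int)
for (u0,u1,v0,v1) in ((262,272,160,176),(294,304,154,170)):
    for v in range(v0,v1):
        print(v,[f"{W[v,u][0]:.0f},{W[v,u][1]:.0f},{W[v,u][2]:.0f}" for u in range(u0,u1,2)])
# predicted tip pixels for tip z options
ex=np.array([.9925,-.1225]);ey=np.array([.1225,.9925]);t=np.array([454.2,55.1])
for z in (5,18): 
  for sy in (-43,43): print(z,sy,pix(c,np.r_[t+11*ex+sy*ey,z]))
E
```

```text
160 ['457,-6,76', '454,1,70', '460,5,74', '460,11,71', '458,18,67']
161 ['453,-5,67', '456,0,68', '460,5,70', '461,11,69', '400,38,2']
162 ['454,-5,64', '458,-0,66', '460,5,66', '460,11,64', '405,36,3']
163 ['397,13,0', '455,0,59', '460,5,62', '457,11,57', '410,34,4']
164 ['401,11,0', '452,1,52', '452,7,50', '460,11,55', '411,34,1']
165 ['413,8,8', '451,1,47', '455,6,49', '459,11,51', '417,32,3']
166 ['410,8,1', '453,1,44', '455,6,45', '460,10,48', '419,31,1']
167 ['416,6,3', '452,1,40', '457,5,42', '457,11,41', '423,29,1']
168 ['418,5,2', '452,1,36', '458,5,40', '457,11,37', '425,29,-1']
169 ['422,4,1', '454,-0,34', '454,6,31', '460,10,36', '430,27,0']
170 ['426,3,1', '431,7,4', '456,5,29', '460,10,31', '437,24,4']
171 ['430,1,1', '434,6,3', '434,12,1', '460,10,28', '440,23,3']
172 ['434,-0,1', '436,5,1', '441,10,4', '439,17,-0', '446,21,5']
173 ['439,-2,2', '441,4,3', '445,8,5', '447,14,4', '447,20,2']
174 ['444,-4,4', '446,2,4', '447,8,2', '452,12,5', '452,19,3']
175 ['444,-4,-0', '447,1,1', '449,7,0', '451,13,0', '456,17,3']
154 ['474,84,82', '474,90,80', '470,98,74', '470,105,71
[... 539 characters left out ...]
105,2', '459,98,31', '470,99,41', '468,107,36', '442,126,5']
163 ['437,102,4', '458,99,25', '468,101,34', '466,108,30', '445,124,4']
164 ['438,101,2', '438,108,-0', '470,100,32', '466,108,25', '444,125,-1']
165 ['444,99,4', '444,105,1', '469,100,27', '448,117,1', '453,121,4']
166 ['444,99,-1', '447,104,0', '469,100,23', '452,115,1', '455,120,2']
167 ['449,97,0', '452,102,1', '452,109,-1', '457,113,3', '460,118,3']
168 ['451,96,-1', '457,100,3', '461,104,5', '463,110,5', '462,117,1']
169 ['458,93,2', '462,98,4', '465,103,5', '464,110,2', '490,104,29']
5 -43 [[268.55481895 176.10078913]]
5 43 [[296.70259584 170.8435581 ]]
18 -43 [[268.4589209  173.06338314]]
18 43 [[296.83399437 167.79498074]]
```

Call:
{"name": "play_rows", "arguments": {"deltas": "0 0 -9 0 0; 6 -1 -9 0 0; 12 -1.5 -9 0 0; 18 -2 -9 0 0; 24 -2.5 -9 0 0; 30 -3 -9 0 0; 36 -3.5 -9 0 0; 40 -4 -9 0 0"}}

```text
time: 4.2
ee_pos: [493.5, 51.1, 3.3]
eef_rot: [-0.191, -3.136, 0.0]
contact_force: [-1.6, 0.6, 1.0]
finger_gap: 85.2
```

Call:
{"name": "play_rows", "arguments": {"deltas": "2 0 0 0 0; 4 -0.5 0 0 0; 6 -0.5 0 0 0; 8 -1 0 0 0; 10 -1 0 0 0; 11 -1 0 0 0; 12 -1.5 0 0 0; 12 -1.5 0 0 0"}}

```text
time: 5.2
ee_pos: [505.4, 49.7, 3.3]
eef_rot: [0.191, 3.135, -0.0]
contact_force: [0.0, 0.6, 0.2]
finger_gap: 85.5
```

```bash
python3 - <<'E'
from h import *
c=manip.camera("scene"); cv2.imwrite("pics/s3.png",cv2.resize(c["img"][:,:,::-1][110:230,220:350],None,fx=6,fy=5,interpolation=cv2.INTER_CUBIC)); np.savez("s3.npz",**c)
s=manip.observe();print(s["time"],s["ee_pos"],s["contact_force"],s["moment"])
W=world(c);z=W[...,2];m=np.zeros(z.shape,np.uint8);m[165:215,255:330]=((z>22)&(z<36)&(c["img"][...,0]>130))[165:215,255:330]
P=W[m>0];print(cv2.minAreaRect(P[:,:2].astype(np.float32)))
E
```

```text
5.25 [505.29243768  49.74559765   3.28744319] [ 0.78304308 -0.69907492 -0.55129753] [-0.01207063  0.05204659 -0.02296694]
((581.7011108398438, 45.126731872558594), (147.52760314941406, 137.22227478027344), 84.08028411865234)
```

View pics/s3.png

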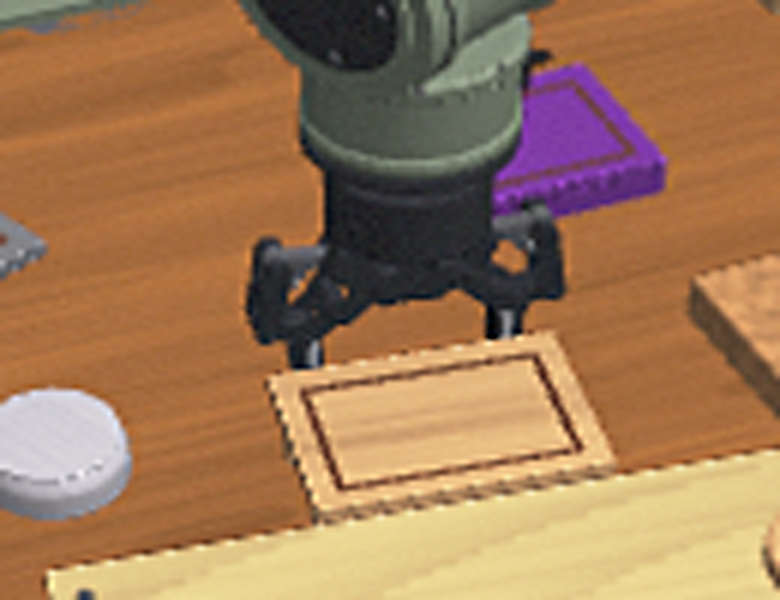

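Call:
{"name": "play_rows", "arguments": {"deltas": "1 0 0 0 0; 2 0 0 0 0; 3 -0.5 0 0 0; 4 -0.5 0 0 0; 5 -0.5 0 0 0; 6 -0.5 0 0 0; 6 -0.5 0 0 0; 6 -0.5 0 0 0"}}

```text
time: 6.25
ee_pos: [507.3, 49.7, 3.0]
eef_rot: [-0.189, -3.128, 0.002]
contact_force: [-26.3, 6.7, 16.5]
finger_gap: 85.5
```

Call:
{"name": "play_rows", "arguments": {"deltas": "-1 0 0 0 0; -1.5 0 2 0 0; -1.5 0 4 0 0; -1.5 0 6 0 0; -1 0 8 0 0; -1 0 10 0 0; -0.5 0 12 0 0; 0 0 14 0 0"}}

```text
time: 7.25
ee_pos: [508.8, 49.5, 16.9]
eef_rot: [-0.19, -3.13, 0.001]
contact_force: [-15.1, 3.5, 1.6]
finger_gap: 85.5
```

```bash
python3 - <<'E'
from h import *
c=manip.camera("scene"); cv2.imwrite("pics/s4.png",cv2.resize(c["img"][:,:,::-1][110:230,220:350],None,fx=6,fy=5,interpolation=cv2.INTER_CUBIC)); np.savez("s4.npz",**c)
s=manip.observe();print(s["time"],s["ee_pos"],s["contact_force"],s["moment"])
E
```

```text
7.3 [508.78185694  49.41939998  17.04033675] [-14.85747939   3.98640127   2.56939814] [ 0.70522305  3.10284617 -0.10519456]
```

View pics/s4.png

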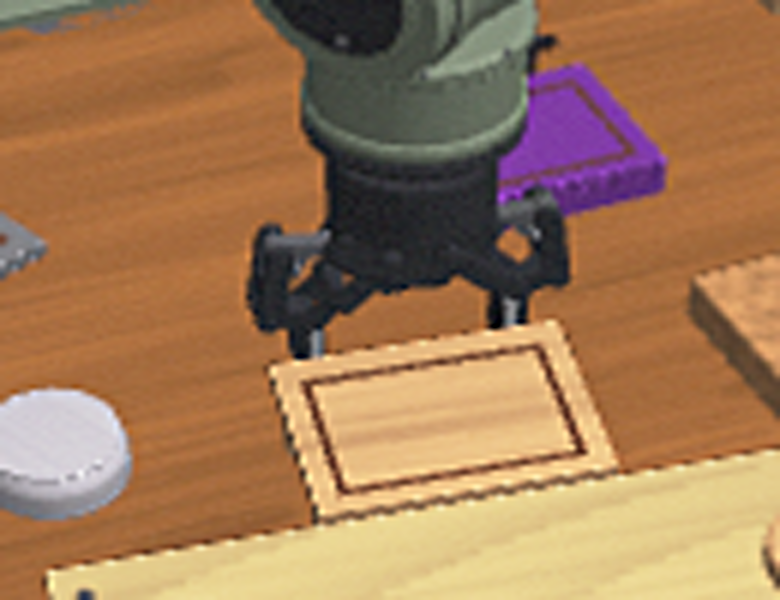

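Call:
{"name": "play_rows", "arguments": {"deltas": "0 0 2 0 0; 0 0 4 0 0; 0.5 0 6 0 0; 1 0 8 0 0; 1.5 0 10 0 0; 2.5 0 12 0 0; 3.5 -0.5 14 0 0; 4.5 -0.5 16 0 0"}}

```text
time: 8.3
ee_pos: [512.7, 48.9, 32.9]
eef_rot: [-0.19, -3.129, 0.002]
contact_force: [-19.2, 3.5, 6.6]
finger_gap: 85.7
```

```bash
cat > t.py <<'E'
import sys
from h import *
n=sys.argv[1]
c=manip.camera("scene"); np.savez(f"{n}.npz",**c)
s=manip.observe();print(s["time"],s["ee_pos"].round(1),s["contact_force"].round(1))
W=world(c);g=c["img"].astype(int)
# board pixels: pale, in panel-frame region
ex=np.array([.9925,-.1225]);ey=np.array([.1225,.9925]);e=np.array([618.3,42.6])
X=(W[...,:2]-e)@ex;Y=(W[...,:2]-e)@ey;Z=W[...,2]
m=(g[...,0]>120)&(g[...,1]>90)&(Z>8)&(X>-130)&(X<150)&(abs(Y)<78)&(g[...,0]-g[...,2]>30)
m&=~((X>-4)&(Z<26)); m&=~((X>120))
P=np.c_[X[m],Y[m],Z[m]]
if len(P)>50:
    ctr=np.median(P,0); 
    for _ in range(5):
        ctr=P.mean(0);nrm=np.linalg.svd(P-ctr,full_matrices=False)[2][2]; d=abs((P-ctr)@nrm); P=P[d<max(4,np.percentile(d,80))]
    nrm*=np.sign(nrm[2]); print("n",len(P),"normal",nrm.round(2),"tilt deg",np.degrees(np.arctan2(nrm[0],nrm[2])).round(1)); print("X",np.percentile(P[:,0],[1,99]).round(),"Y",np.percentile(P[:,1],[1,99]).round(),"Z",np.percentile(P[:,2],[1,99]).round())
cv2.imwrite(f"pics/{n}.png",cv2.resize(c["img"][:,:,::-1][110:240,210:360],None,fx=5,fy=4.5,interpolation=cv2.INTER_CUBIC))
E
python3 t.py s5
```

```text
8.35 [512.8  48.9  33.1] [-19.    2.8   6.2]
n 1216 normal [ 0.31 -0.    0.95] tilt deg 18.3
X [-82.  -1.] Y [-74.  63.] Z [29. 58.]
```

View pics/s5.png

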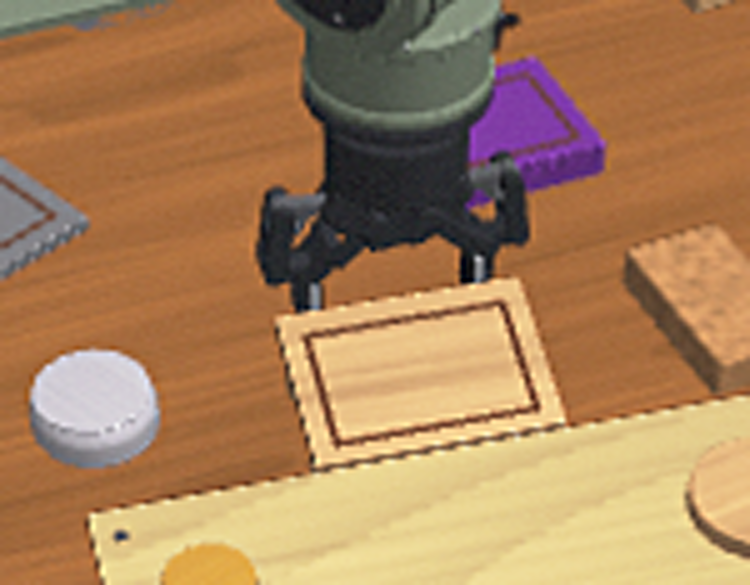

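Call:
{"name": "play_rows", "arguments": {"deltas": "0.5 0 2 0 0; 1.5 0 4 0 0; 2.5 0 6 0 0; 3.5 -0.5 8 0 0; 4.5 -0.5 10 0 0; 6 -0.5 12 0 0; 7.5 -1 14 0 0; 9 -1 16 0 0"}}

```text
time: 9.35
ee_pos: [519.9, 48.0, 48.8]
eef_rot: [-0.189, -3.125, 0.003]
contact_force: [-32.5, 5.5, 17.7]
finger_gap: 85.0
```

```bash
python3 t.py s6
```

```text
9.4 [520.1  48.   49. ] [-32.3   5.4  17.6]
n 1310 normal [ 0.48 -0.    0.88] tilt deg 28.4
X [-75.  -1.] Y [-74.  63.] Z [29. 72.]
```

View pics/s6.png

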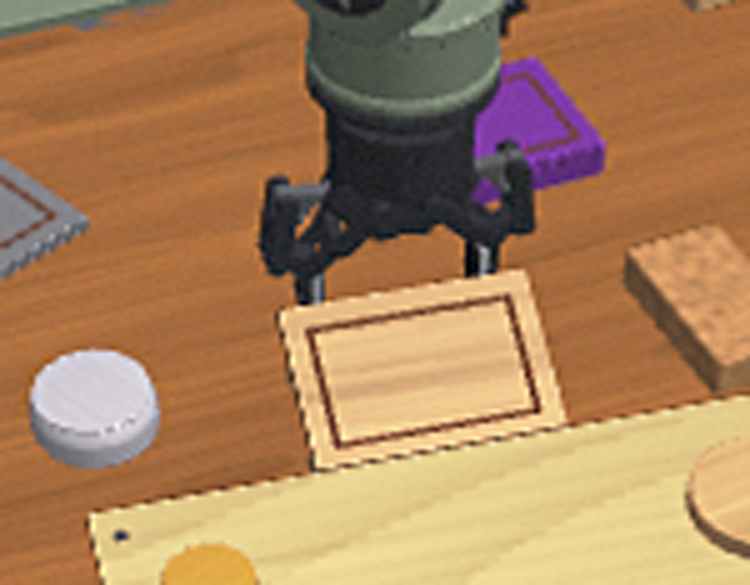

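Call:
{"name": "play_rows", "arguments": {"deltas": "-1 0 2.5 0 0; -1 0 5 0 0; -0.5 0 8 0 0; 0.5 0 11 0 0; 2 0 14 0 0; 4 -0.5 16 0 0; 6 -0.5 18 0 0; 8 -1 20 0 0"}}

```text
time: 10.4
ee_pos: [532.5, 46.8, 69.4]
eef_rot: [-0.191, -3.135, 0.0]
contact_force: [-3.8, 1.3, 2.9]
finger_gap: 85.2
```

```bash
python3 t.py s7
```

```text
10.45 [532.9  46.7  69.6] [-4.   0.6  4.1]
n 1354 normal [0.67 0.   0.74] tilt deg 42.2
X [-62.   2.] Y [-74.  63.] Z [28. 91.]
```

View pics/s7.png

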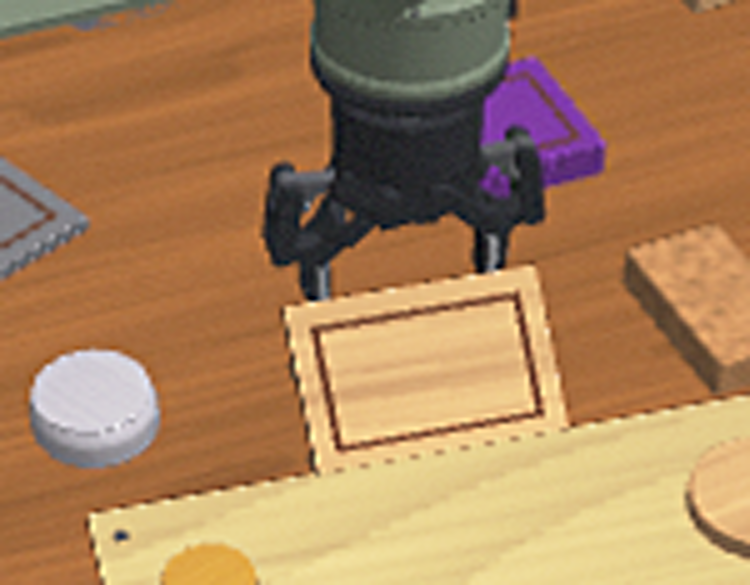

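Call:
{"name": "play_rows", "arguments": {"deltas": "2 0 2 0 0; 5 -0.5 4 0 0; 8 -1 6.5 0 0; 11 -1.5 8.5 0 0; 14 -1.5 10 0 0; 17 -2 11.5 0 0; 20 -2.5 13 0 0; 23 -3 14 0 0"}}

```text
time: 11.45
ee_pos: [556.0, 43.7, 83.4]
eef_rot: [0.191, 3.136, -0.0]
contact_force: [-1.6, 0.4, 0.6]
finger_gap: 85.5
```

```bash
python3 t.py s8
```

```text
11.5 [556.3  43.6  83.5] [-1.1  1.1  0.8]
n 1361 normal [ 0.87 -0.    0.49] tilt deg 60.4
X [-40.   4.] Y [-74.  63.] Z [ 29. 110.]
```

View pics/s8.png

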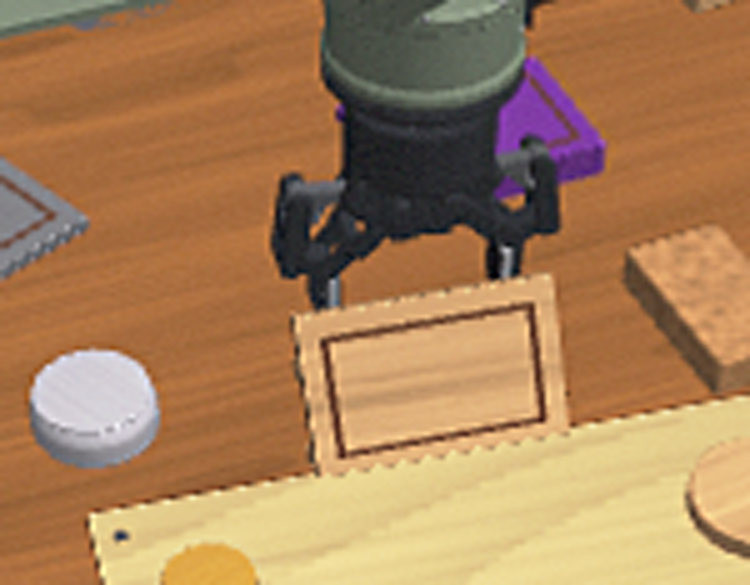

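Call:
{"name": "play_rows", "arguments": {"deltas": "5 -0.5 3 0 0; 11 -1.5 5.5 0 0; 17 -2 8 0 0; 23 -3 10 0 0; 28 -3.5 11.5 0 0; 33 -4 12.5 0 0; 37 -4.5 13.5 0 0; 40 -5 14 0 0"}}

```text
time: 12.5
ee_pos: [595.9, 38.7, 97.3]
eef_rot: [-0.191, -3.136, 0.0]
contact_force: [-0.5, 0.1, 0.6]
finger_gap: 85.6
```

```bash
python3 t.py s9
```

```text
12.55 [596.2  38.6  97.3] [ 0.   0.4 -0.5]
n 1228 normal [ 0.99 -0.    0.11] tilt deg 83.6
X [-5. 10.] Y [-74.  63.] Z [ 27. 122.]
```

View pics/s9.png

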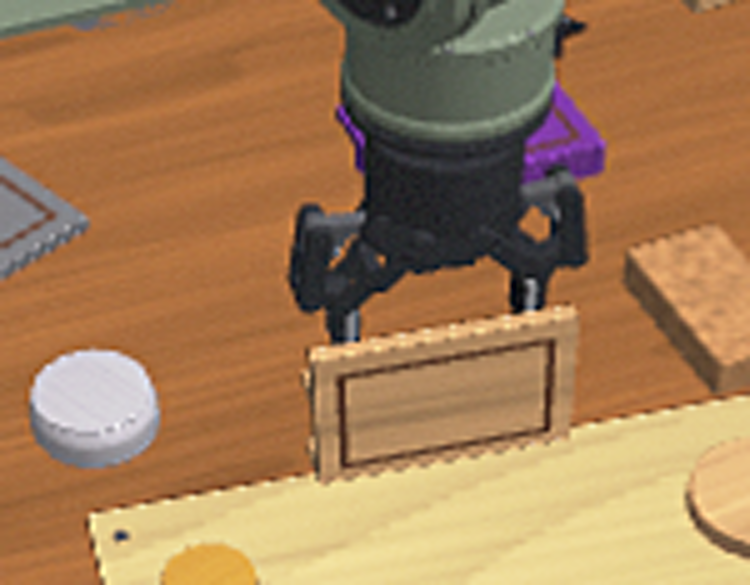

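Call:
{"name": "play_rows", "arguments": {"deltas": "4 -0.5 2 0 0; 8 -1 3 0 0; 12 -1.5 4 0 0; 16 -2 4 0 0; 20 -2.5 4 0 0; 23 -3 4 0 0; 26 -3 4 0 0; 26 -3 4 0 0"}}

```text
time: 13.55
ee_pos: [621.8, 35.7, 101.2]
eef_rot: [-0.191, -3.136, 0.0]
contact_force: [0.5, -0.4, 0.2]
finger_gap: 85.2
```

```bash
python3 t.py s10
```

```text
13.6 [621.7  35.8 101.2] [ 0.2  0.8 -0.4]
n 571 normal [-0.99  0.    0.12] tilt deg -83.2
X [14. 26.] Y [-73.  64.] Z [ 40. 122.]
```

View pics/s10.png

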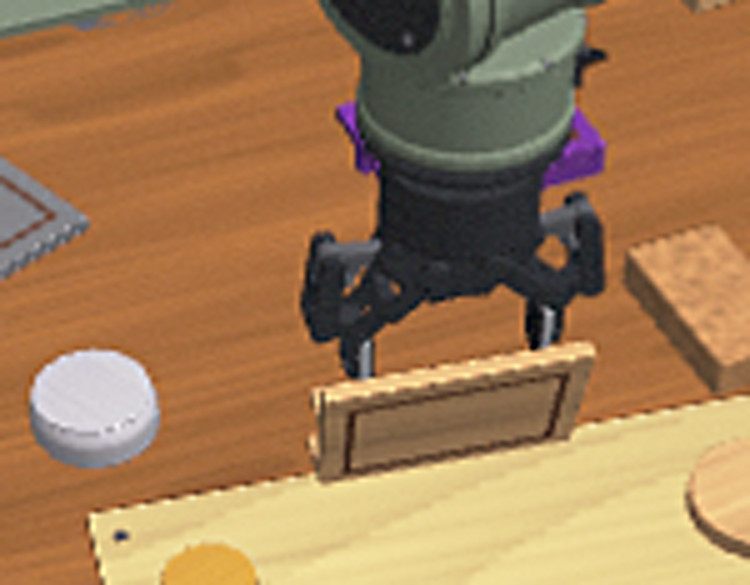

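Call:
{"name": "play_rows", "arguments": {"deltas": "3 -0.5 0 0 0; 6 -0.5 0 0 0; 9 -1 0 0 0; 12 -1.5 0 0 0; 14 -1.5 0 0 0; 16 -2 0 0 0; 16 -2 0 0 0; 16 -2 0 0 0"}}

```text
time: 14.6
ee_pos: [637.6, 33.8, 101.3]
eef_rot: [-0.191, -3.136, 0.0]
contact_force: [-1.2, 0.2, -1.9]
finger_gap: 85.4
```

```bash
python3 t.py s11
```

```text
14.65 [637.7  33.8 101.3] [ 0.1 -0.2 -1. ]
n 650 normal [ 0.92 -0.29  0.27] tilt deg 73.4
X [-17. 102.] Y [-74.  63.] Z [ 26. 353.]
```

View pics/s11.png

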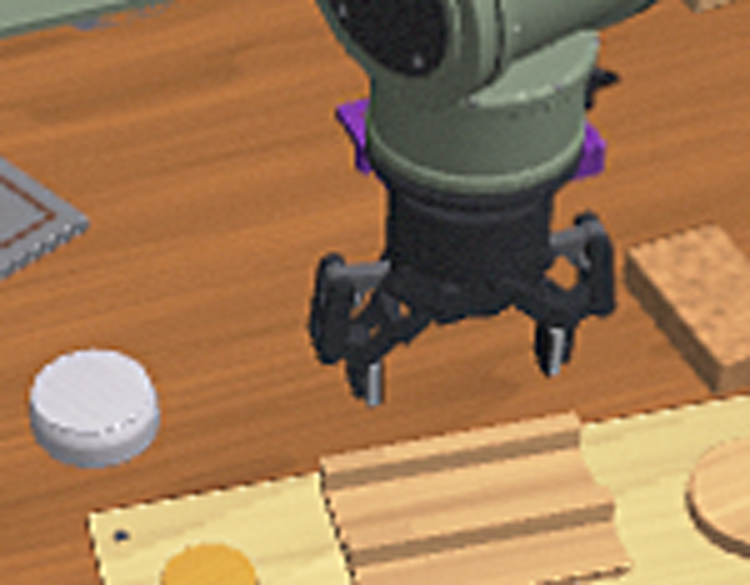

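Call:
{"name": "play_rows", "arguments": {"deltas": "-10 1 5 0 0; -30 3 10 0 0; -60 7 20 0 0; -90 11 20 0 0; -110 13 20 0 0; -120 15 20 0 0; -120 15 20 0 0; -120 15 20 0 0"}}

```text
time: 15.65
ee_pos: [518.4, 48.7, 121.2]
eef_rot: [0.191, 3.135, -0.0]
contact_force: [-0.2, 0.1, -0.3]
finger_gap: 85.3
```

```bash
cat > m.py <<'E'
import sys
from h import *
n=sys.argv[1]
ex=np.array([.9925,-.1225]);ey=np.array([.1225,.9925]);e=np.array([618.3,42.6])
for cam in ("scene","top"):
    c=manip.camera(cam); np.savez(f"{n}{cam}.npz",**c); W=world(c); g=c["img"].astype(int)
    X=(W[...,:2]-e)@ex;Y=(W[...,:2]-e)@ey;Z=W[...,2]
    m=(Z>38)&(Z<55)&(X>-50)&(X<150)&(abs(Y)<90)&(g[...,0]>110)
    print(cam,"rear cleat pts",m.sum(),"X",np.percentile(X[m],[0.5,2,50,98]).round(1) if m.sum() else "")
    m2=(Z>24)&(Z<55)&(X>-50)&(X<150)&(abs(Y)<90)&(g[...,0]>110)
    P=np.c_[X[m2],Y[m2]].astype(np.float32)
    if len(P)>20: print(cv2.minAreaRect(P),np.percentile(P,[0.5,99.5],0).round(1))
    u0,v0=(pix(c,np.r_[e+40*ex,20])[0]).astype(int)
    k=6 if cam=="scene" else 7
    h,w=50,60
    cv2.imwrite(f"pics/{n}{cam}.png",cv2.resize(c["img"][:,:,::-1][max(v0-h,0):v0+h,max(u0-w,0):u0+w],None,fx=k,fy=6 if k==7 else k,interpolation=cv2.INTER_CUBIC)); print(u0,v0)
E
python3 m.py a
```

```text
scene rear cleat pts 637 X [ 9.9 11.  66.1 80.5]
((75.28583526611328, -2.220703125), (169.40213012695312, 132.98924255371094), 89.7952880859375) [[ 10.6 -75.4]
 [112.3  64. ]]
303 220
top rear cleat pts 288 X [10.8 11.9 70.4 80.1]
((74.4142837524414, -0.26615142822265625), (179.0727081298828, 150.73724365234375), 89.99271392822266) [[  7.2 -84. ]
 [148.4  86.2]]
259 184
```

View pics/ascene.png

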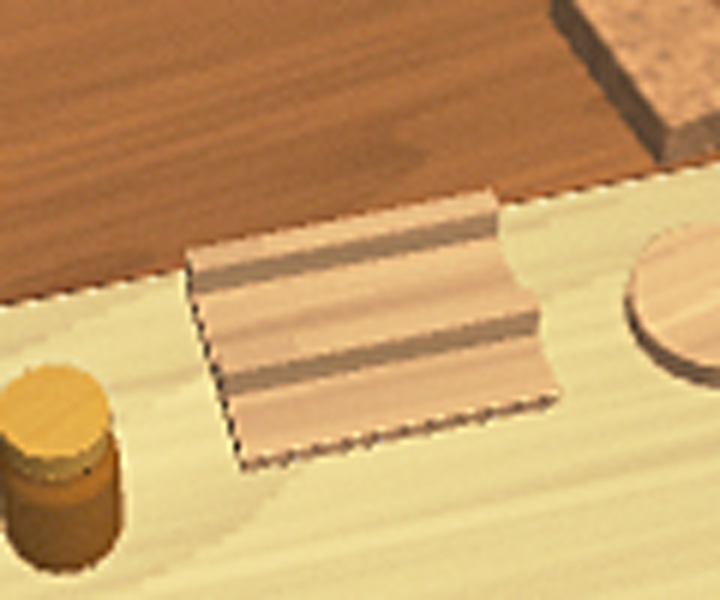

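View pics/atop.png

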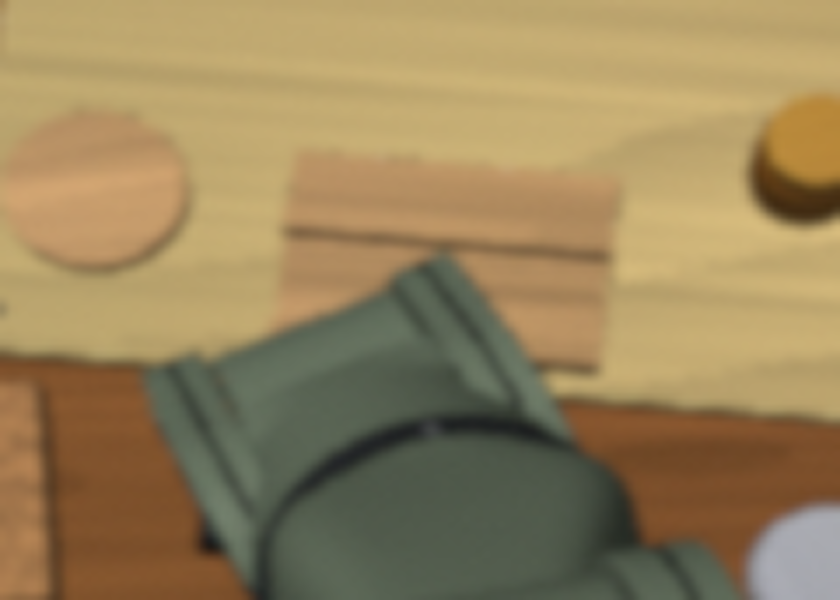

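```bash
python3 - <<'E'
from h import *
a=dict(np.load("s1.npz")); b=dict(np.load("ascene.npz")); d=abs(a["img"].astype(int)-b["img"]).sum(2)>60
for n,(x0,x1,y0,y1) in dict(cork=(155,200,335,375),tin=(183,216,212,246),jar=(228,270,238,268),rnd=(203,236,345,380),brush=(115,160,362,415),mallet=(178,260,92,155)).items(): print(n,d[x0:x1,y0:y1].sum())
ex=np.array([.9925,-.1225]);ey=np.array([.1225,.9925]);e=np.array([618.3,42.6]);W=world(b)
X=(W[...,:2]-e)@ex;Y=(W[...,:2]-e)@ey;Z=W[...,2]
for x0,x1 in ((12,17),(30,60),(66,76),(85,105)):
    m=(X>x0)&(X<x1)
    print(x0,[round(float(np.median(Z[m&(Y>y0)&(Y<y0+35)])),1) for y0 in(-70,-20,25)])
s=manip.observe(); print(s["time"],s["contact_force"].round(1)); manip.job_done()
E
```

```text
cork 0
tin 0
jar 0
rnd 0
brush 0
mallet 0
12 [48.2, 46.9, 48.5]
30 [29.7, 29.7, 29.5]
66 [47.6, 47.8, 48.0]
85 [29.6, 29.6, 29.8]
15.75 [-0.2  0.4  0.1]
the job is handed in; nothing more can be done
```

The board now lies oiled face down and flat on the panel, and I handed the job in at 15.75 s. No verdict was reported.

- **What I did:** I pushed the board against the panel's near edge with the two open fingertips on its overhanging end, then moved them up and forward. It stood at 60°, then 84° and 97° with its leading foot at the edge, and then fell over onto the panel. I never gripped it.
- **No second push:** it came down with all of it already on the panel, so I left it there.
- **Final position:** both cameras put its rear end about 10–12 mm in from the edge. It is square to the edge within about 1° by eye and by the cleat lines, and about 5 mm right of the middle. The fitted rectangle also took in some surrounding pixels, so I did not use its angle or size.
- **Flatness:** cleat feet at about 48 mm and plate underside at about 30 mm. That is level to within 2 mm, and about 2 mm above nominal, which is the calibration error.
- **Everything else:** the scene pictures from before the push and after the flip show no change at any of the six bystanders. The arm was clear at 121 mm height with no contact force.
- **Highest force:** about 37 N at the wrist, at about 28° tilt, where the fingertips were pushed slightly too far ahead. I backed off straight away.

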